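# Mock up a footbridge over the track and place the signal box

### The arm

A 6-joint arm with a two-finger parallel gripper is mounted at the origin on a cart in front of the work surface, level with it; the furniture and walls round the work are solid. World frame = base frame: x ahead of the robot, y to its left, z up, the work surface at z = 0. Lengths are in m, angles in rad, forces in N, time in s.
With the tool pointing down it reaches from about 0.35 to 0.85 m from the base axis. Payload 8.1 kg.
Tool frame: the origin (TCP) lies at the very end of the fingers, on their centre line; the grasp point (between the pads) lies 19 mm behind it (manip.grip_point_offset is the distance from the TCP to the grasp point, in m); z points along the fingers, y is the line along which they close (so a half turn about z gives the same grasp; the last joint's range is limited). The gripper opens to 85 mm and grips with 20 to 120 N. Pads are 22 mm wide; open, the fingers measure 114 mm over their backs; the gripper's body (76 mm by 85 mm) begins 54 mm behind the grasp point. The pads swing forward as they close: fully open they stand 13 mm farther back than shut.
Start: joints at [-1.256, 0.13, 1.488, -0, 1.523, -0.085], TCP at [0.234, -0.553, 0.208] pointing down, gripper open.
Joint ranges: [-2.96, 2.96], [-0.89, 2.26], [0.02, 2.5], [-1.34, 4.48], [0, 2.73], [-2.66, 2.66]. Speed limits (rad/s): [2.39, 2.39, 2.79, 3.14, 3.14, 3.14].

### API

Orientations are given as a unit quaternion [x, y, z, w].
In Python, from workcell import manip gives the robot as it stands. The module is installed in compiled form; this text tells all that it offers.
- The arm moves only by the tool servo_tool, never from a script. Its argument "increments" is one flat list of numbers, 7 for each row, row after row: the shift along the tool's x, y, z in units of 0.5 m (1.0 is 0.5 m), then the turn, a rotation vector about the tool's x, y, z in units of 180 degrees (1.0 is 180 degrees), then the opening, from -1 (shut) to 1 (fully open). A call has 1 to 20 rows; each row is the pose to reach, as a shift and turn from the pose commanded when the call began, along the tool's axes at that moment, turning the shorter way round; what a row does not reach only later rows make up. A row lasts 1/8 s, in which the tool goes at most 62.5 mm and 10.7 degrees, less where a joint would pass 70% of its speed; a pose out of reach is approached as far as the arm can. A call with a number of a shift or a turn outside -1 to 1 is refused whole. A call with a gripper value outside its range is refused whole. The fingers move at their own pace and stop on an object; "force" is the grip in N (left out, the last holds). Time passes only in rows, so rows that repeat a pose let the fingers close. It gives the time, the measured TCP pose, the force, the opening and the grip force at its end, in the units of the state.
- manip.read_state(): the state, without advancing time (a new reading comes with each control period).
- manip.read_camera(name): name is "side" or "top" or "wrist"; returns a dict with "img" (384x512x3 uint8, red, green, blue), "fx", "fy", "cx", "cy" (pixels), "k1" (the pictures are not rectified: a ray, as slopes to the right and down, at radius r is drawn at 1 + k1 r^2 times it, then the intrinsics apply), "xyz" and "rotation" of the camera in the world. Camera axes: x right, y down, z forward; pixel columns grow to the right and rows downward; lengths in m; the calibration is good to about 2 mm. A picture is of the moment at which its call begins. There is no depth.
- manip.job_done(): hands the job in; it is judged then, once.
The state is a dict: "clock": time; "q": joint angles; "dq": joint speeds; "tau": joint torques, N m; "tool_pos": TCP position; "ee_rot": TCP orientation; "ft_force": force on the tool from outside, world axes, zero at the start; "torque": the same for the moment, N m; "gripper_width": opening from 0.0 (shut) to 1.0 (fully open); "gripper_force": force on a finger pad.
Only numpy, scipy, OpenCV 4.12 (cv2) and the standard library are available. Lean on these libraries where they do the work, as an engineer would, in place of code of your own. Each camera call takes 0.05 s, during which the arm holds its last target. There are 200 camera calls.

### The job

On the plywood board, mock up a bridge over the fixed straight track piece: stand the round pier behind the track (the side away from the robot) and the rectangular pier squarely in front of it, opposite each other at the middle of the track's length, each with its centre 50 mm from the track's centre line, and lay the white bridge span squarely across the track, centred on top of both piers. Stand the signal box midway between the round pier and the white house (centre to centre), its long side parallel to the track. Everything stands upright at the end; leave the pocket tape measure where it is.

Things in the scene. Friction and masses are not known exactly. Their poses are not given: they have to be found in the camera images.
- track: Dark straight piece of model track, 40 x 175 x 11 mm, fixed flat on the plywood board. Origin: centre of its underside, on the board's level top (z = 0.024 m). Its y axis runs along the track (its centre line), its x axis points across it, away from the robot (behind the track). Its place and yaw vary. Fixed equipment up to z = 0.13 m stands along the back edge of the board.
- house: The one white model house on the plywood board, with a pitched roof, 61 x 95 x 67 mm, fixed on the board behind the track, about 0.20 m along the track from its middle and about 0.10 m behind its centre line; sometimes left, sometimes right. Origin: centre of its underside; y axis along its length (95 mm), which points roughly across the track.
- round_pier: Loose grey round pillar, 62 mm tall, flat top; shaft 42 mm across, foot flange 45 mm across and 7 mm high; 0.12 kg. Origin: centre of its underside; z up.
- block_pier: Loose grey rectangular pier, 62 mm tall, flat top; shaft 32 mm (its x) by 44 mm (its y), foot flange 36 x 49 mm and 7 mm high; 0.12 kg. When it stands squarely, its y axis is parallel to the track. Origin: centre of its underside; z up.
- bridge_span: Loose light plastic bridge span, an inverted channel 28 mm wide (its x), 145 mm long (its y), 24 mm tall including a low centre ridge (deck edges at 22 mm); 0.035 kg. It rests on the lower edges of its two side walls. Origin: centre of its underside; z up. At the start it lies at the front of the board, right way up, long side to the robot.
- signal_box: The model signal box at the front of the plywood board (not those further back), loose, with grey walls and a green flat roof, 66 mm tall; 0.055 kg. Walls 44 (its x) by 70 mm (its y), 55 mm high; the roof slab overhangs, 52 (x) by 78 mm (y), height 55 to 60 mm, a small hatch on top to 66 mm. Can be gripped by the roof's long edges, across x. Origin: centre of its underside; z up.
- pocket_tape: Bystander: yellow pocket tape measure standing on its edge, 28 x 64 x 48 mm, loose. To be left alone. Origin: centre of its underside.
- blue_carton: Bystander: blue and white carton, 45 x 105 x 32 mm, fixed on the board behind the track on the side where the house is not. Origin: centre of its underside.
There are look-alikes about, which are no part of the job. Leave any pink look-alike of the signal_box alone.

How it is judged:
By the outcome, as a careful person would: the job done as asked, in the order asked, and still so for the second after the job is handed in, with the robot touching nothing.
It also fails if it takes over 112 s, if anything falls off the work surface, if the arm or the gripper's body presses on something with over 40 N, if the wrist force passes 120 N, or if a joint passes its speed limit or range.

## Working session

There is one attempt and no reset: what is moved stays moved. The work goes in short steps, Python scripts to look and compute and a tool call to move; the robot and the scene stay as the last step left them, time stands still between calls to the robot, and variables do not carry over. Pictures are saved under pics/ and viewed, at most 14 in all, crops included, and the job is handed in when it is done.

Besides the shell and the picture viewer there is one more tool, called after "Request:" in YAML: its name, and indented under it one key for each argument. servo_tool: Moves the arm, as the interface text tells. Its arguments: {"type":"object","properties":{"increments":{"type":"array"},"force":{"type":"number"}},"required":["increments"]}

```bash
mkdir -p pics; cat > h.py <<'E'
import numpy as np, cv2
from workcell import manip
from scipy.spatial.transform import Rotation as R
def cam(n):
    c=manip.read_camera(n); np.save(f'{n}.npy',c,allow_pickle=True); return c
def load(n): return np.load(f'{n}.npy',allow_pickle=True).item()
def rot(c):
    r=np.array(c['rotation'],float); return r if r.shape==(3,3) else R.from_quat(r).as_matrix()
def ray(c,u,v):
    d=np.array([(u-c['cx'])/c['fx'],(v-c['cy'])/c['fy']]); s=d.copy()
    for _ in range(20): s=d/(1+c['k1']*(s@s))
    return rot(c)@np.array([s[0],s[1],1.])
def onz(c,u,v,z):
    d=ray(c,u,v); p=np.array(c['xyz']); return p+d*(z-p[2])/d[2]
def proj(c,P):
    s=rot(c).T@(np.array(P,float)-c['xyz']); s=s[:2]/s[2]; s=s*(1+c['k1']*(s@s))
    return s*[c['fx'],c['fy']]+[c['cx'],c['cy']]
def save(img,name,box=None,k=1):
    if box: img=img[box[1]:box[3],box[0]:box[2]]
    cv2.imwrite(f'pics/{name}.png',cv2.resize(img[:,:,::-1],None,fx=k,fy=k,interpolation=cv2.INTER_CUBIC))
E
python3 - <<'E'
from h import *
ims=[]
for n in ['top','side','wrist']:
    c=cam(n); print(n,{k:c[k] for k in c if k!='img'}); save(c['img'],n+'0',k=1.5)
print(manip.read_state())
print(manip.grip_point_offset)
E
```

```text
top {'fx': 402.54988594527265, 'fy': 402.54988594527265, 'cx': 253.91301028723936, 'cy': 201.27797652780242, 'k1': -0.07393641349736854, 'xyz': array([ 0.39580157, -0.02961167,  1.20259628]), 'rotation': array([-0.70377549,  0.7073403 , -0.04524698,  0.04819197])}
side {'fx': 357.79339215618137, 'fy': 357.79339215618137, 'cx': 262.1076446860103, 'cy': 188.5748646493076, 'k1': -0.07472397432031201, 'xyz': array([ 0.42289254, -0.91752599,  0.58845209]), 'rotation': array([ 0.86558702, -0.06373098,  0.050446  , -0.49411808])}
wrist {'fx': 311.77627057689693, 'fy': 311.77627057689693, 'cx': 258.88028200724114, 'cy': 190.4422855706712, 'k1': -0.07265862062106286, 'xyz': array([ 0.29354524, -0.52513999,  0.37378799]), 'rotation': array([ 0.82600607, -0.54810051, -0.07319074,  0.10928363])}
{'clock': 0.15, 'q': array([-1.25635523e+00,  1.31040769e-01,  1.48901527e+00,  1.15203074e-05,
        1.52303648e+00, -8.54141500e-02]), 'dq': array([-0.00074605, -0.00191013, -0.00408864,  0.00166407,  0.00118201,
       -0.00037676]), 'tau': array([ 1.47534931e-03, -5.70064116e+01, -5.01157665e+01, -1.30262401e-04,
        9.59576602e-03,  8.91338416e-07]), 'tool_pos': array([ 0.23344299, -0.55221774,  0.20736135]), 'ee_rot': array([ 9.80080734e-01,  1.98598066e-01, -7.99743809e-05, -7.45680552e-04]), 'ft_force': array([-0.25729685,  0.89054382, -0.53927252]), 'torque': array([-0.0348696 , -0.04092572,  0.01952486]), 'gripper_force': 0.0, 'gripper_width': 0.9986616969169292}
0.0187
```

View pics/top0.png

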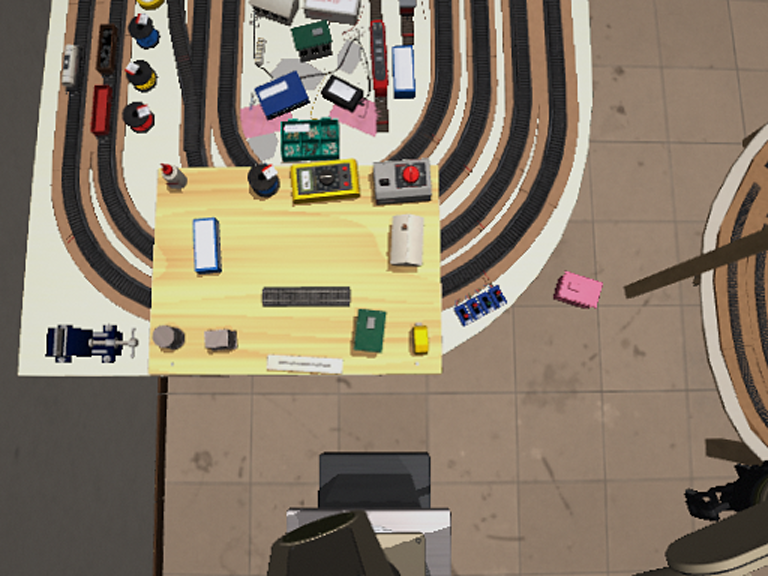

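View pics/side0.png

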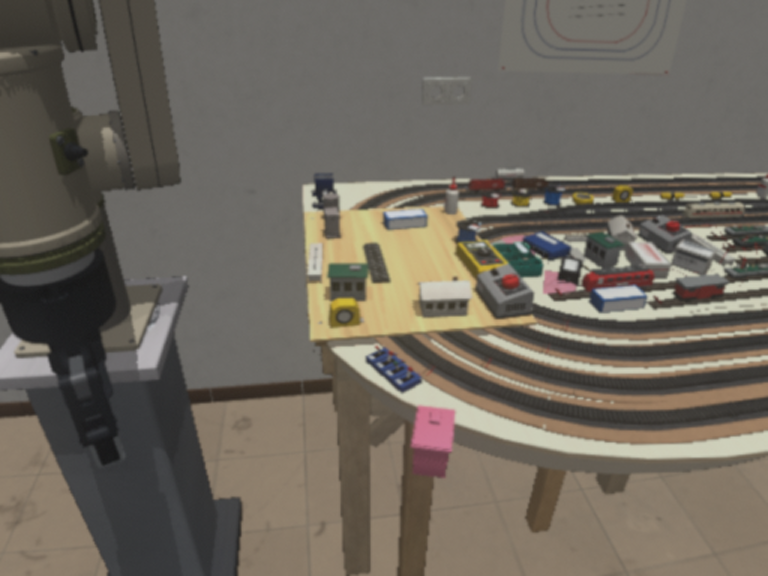

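The top view shows (1.5x pixels):
- round pier (168,337), block pier (220,340) and span (304,364)
- grey/green box (370,331) and tape (420,340)
- track (306,296), house (406,240) and carton (206,245)

Signal box candidates are the green-roofed box at the board's front (370,331), the pink one off the board (578,290), and the green building further back (312,40). The first fits: green flat roof, front of the board. I'll confirm it in an enlarged crop.

```bash
python3 - <<'E'
from h import *
c=load('top'); save(c['img'],'topcrop',(95,105,300,255),3.8)
g=cv2.cvtColor(c['img'],cv2.COLOR_RGB2HSV)
def blob(name,m,box,z):
    mm=np.zeros(m.shape,np.uint8); x0,y0,x1,y1=box; mm[y0:y1,x0:x1]=m[y0:y1,x0:x1]
    n,l,s,ce=cv2.connectedComponentsWithStats(mm); i=1+np.argmax(s[1:,4])
    ct=max(cv2.findContours((l==i).astype(np.uint8),0,2)[0],key=cv2.contourArea)[:,0,:]
    P=np.array([onz(c,u,v,z)[:2] for u,v in ct]).astype(np.float32)
    r=cv2.minAreaRect(P*1000); b=cv2.boxPoints(r); e=b[1]-b[0]; f=b[2]-b[1]
    L=e if np.hypot(*e)>np.hypot(*f) else f
    print(name,s[i],'ctr mm',np.round(r[0],1),'size',np.round(r[1],1),'long-axis yaw deg %.1f'%((np.degrees(np.arctan2(L[1],L[0])))%180))
H,S,V=[g[:,:,i].astype(int) for i in range(3)]
board=(S>60)&(H>12)&(H<35)
blob('track',(V<110)&(S<90),(165,180,245,212),.035)
blob('roof',((H>40)&(H<100)&(S>60)),(225,195,265,245),.084)
blob('tape',((H>20)&(H<35)&(S>180)),(268,205,292,245),.072)
blob('rp',(S<60),(98,210,128,240),.086)
blob('bp',(S<60),(130,210,162,240),.086)
blob('span',(S<60),(170,230,235,252),.046)
blob('house',(S<75),(250,135,290,182),.07)
for n,p in [('rp',(168/1.5,337/1.5))]: print(c['img'][int(p[1]),int(p[0])],g[int(p[1]),int(p[0])])
E
```

```text
track [175 191  58  13 673] ctr mm [564.6 123.1] size [168.3  35.6] long-axis yaw deg 89.7
roof [236 206  21  29 462] ctr mm [492.2  -3.4] size [51.5 76.7] long-axis yaw deg 173.9
tape [275 217  11  19 169] ctr mm [475.3 -98.7] size [50.9 26.4] long-axis yaw deg 3.2
rp [102 217  21  16 256] ctr mm [480.7 374.1] size [60.4 39.1] long-axis yaw deg 74.3
bp [136 220  22  13 251] ctr mm [476.3 275.3] size [60.2 33.6] long-axis yaw deg 89.9
span [178 237  51  12 494] ctr mm [431.7 122. ] size [145.1  28. ] long-axis yaw deg 86.3
house [260 143  23  34 708] ctr mm [667.9 -75.1] size [63.2 97.8] long-axis yaw deg 179.1
[151 137 130] [ 10  35 151]
```

View pics/topcrop.png

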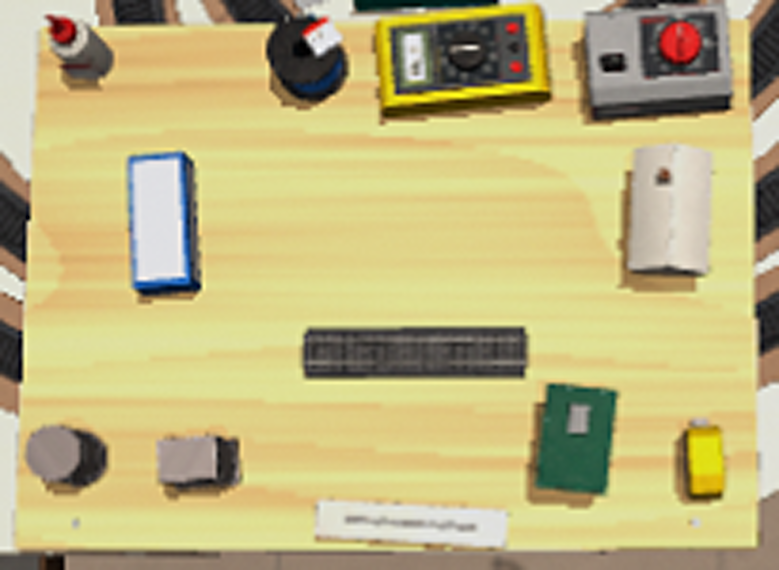

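The crop confirms it: the green-roofed, grey-walled box in front (crop 577,437) is on the board, next to the yellow tape (704,460). Next I move the wrist camera over the work.

Request:
servo_tool:
  increments: [0.3,-0.9,-0.2,0,0,0.127,1,0.3,-0.9,-0.2,0,0,0.127,1,0.3,-0.9,-0.2,0,0,0.127,1,0.3,-0.9,-0.2,0,0,0.127,1,0.3,-0.9,-0.2,0,0,0.127,1,0.3,-0.9,-0.2,0,0,0.127,1,0.6,-0.9,-0.25,0,0,0.127,1,0.7,-0.9,-0.3,0,0,0.127,1,0.8,-0.98,-0.3,0,0,0.127,1,0.92,-1,-0.3,0,0,0.127,1,0.92,-1,-0.3,0,0,0.127,1,0.92,-1,-0.3,0,0,0.127,1,0.92,-1,-0.3,0,0,0.127,1]

```text
clock: 1.78
tool_pos: [0.4639, 0.0896, 0.3568]
ee_rot: [1.0, 0.002, -0.001, -0.0]
ft_force: [-0.3, 0.1, -0.1]
gripper_width: 0.999
gripper_force: 0.0
```

```bash
cat >> h.py <<'E'
def plan(x,y,z,yaw_deg):
    s=manip.read_state(); r=R.from_quat(s['ee_rot'])
    g=R.from_euler('z',yaw_deg,degrees=True)*R.from_quat([1,0,0,0])
    sh=r.inv().apply(np.array([x,y,z])-s['tool_pos'])/0.5; t=(r.inv()*g).as_rotvec()/np.pi
    return np.round(sh,4),np.round(t,4)
def st():
    s=manip.read_state(); r=R.from_quat(s['ee_rot']).as_matrix()
    print('t%.2f'%s['clock'],'pos',np.round(s['tool_pos'],4),'yaw %.2f'%np.degrees(np.arctan2(r[1,0],r[0,0])),'q',np.round(s['q'],2),'F',np.round(s['ft_force'],1),'w %.3f g %.1f'%(s['gripper_width'],s['gripper_force']))
E
python3 - <<'E'
from h import *
c=cam('wrist'); save(c['img'],'w1',k=1.5); st(); print(c['xyz'],rot(c).round(3))
E
```

```text
t1.82 pos [0.4637 0.0891 0.3571] yaw 0.21 q [ 0.08 -0.23  1.56  0.    1.8   1.65] F [-2.2 -0.1  0.8] w 0.999 g 0.0
[0.52964267 0.09145679 0.52313508] [[ 0.004 -0.965 -0.263]
 [-1.    -0.003 -0.001]
 [ 0.     0.263 -0.965]]
```

View pics/w1.png

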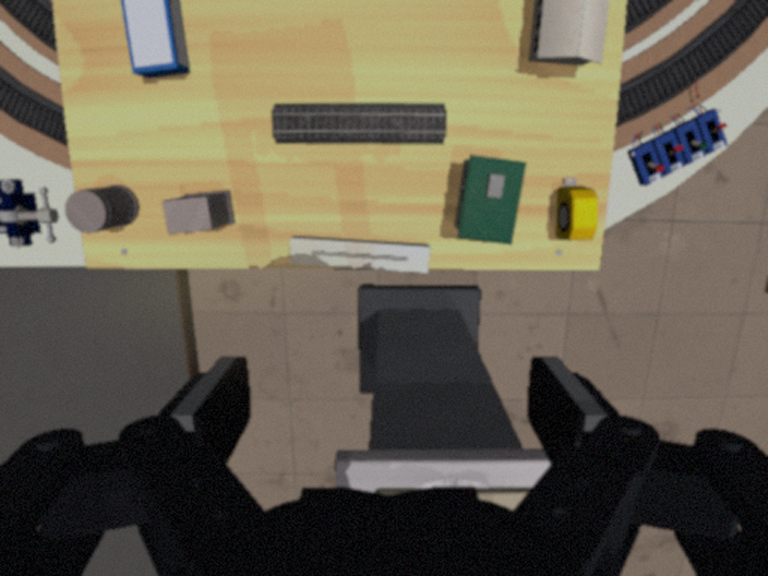

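The wrist view (1.5x) shows the track at (360,123), block pier at (195,213), round pier at (90,208), span at (360,253), box at (490,200) and the house's near end at (572,30). I'll measure from this view.

```bash
cat >> h.py <<'E'
def rect(c,name,m,box,z,circ=False,pr=True):
    k=4; x0,y0,x1,y1=box
    mm=cv2.resize(m[y0:y1,x0:x1].astype(np.float32),None,fx=k,fy=k,interpolation=cv2.INTER_LINEAR)>.5
    mm=cv2.morphologyEx(mm.astype(np.uint8),cv2.MORPH_OPEN,np.ones((7,7)))
    ct=max(cv2.findContours(mm,0,cv2.CHAIN_APPROX_NONE)[0],key=cv2.contourArea)[:,0,:]
    uv=(ct+.5)/k-.5+[x0,y0]
    P=np.array([onz(c,u,v,z)[:2] for u,v in uv]).astype(np.float32)*1000
    r=cv2.minAreaRect(P); b=cv2.boxPoints(r); e=b[1]-b[0]; f=b[2]-b[1]
    L=e if np.hypot(*e)>np.hypot(*f) else f
    M=cv2.moments(P.reshape(-1,1,2)); cen=(M['m10']/M['m00'],M['m01']/M['m00'])
    print(name,'px',uv.mean(0).round(),'rect',np.round(r[0],1),'centroid',np.round(cen,1),'size',np.round(sorted(r[1]),1),'yaw %.1f'%(np.degrees(np.arctan2(L[1],L[0]))%180),'area %.0f'%M['m00'])
    return P,uv
def hsv(c): 
    g=cv2.cvtColor(c['img'],cv2.COLOR_RGB2HSV).astype(int); return g[:,:,0],g[:,:,1],g[:,:,2]
E
python3 - <<'E'
from h import *
c=load('wrist'); H,S,V=hsv(c)
print('row rp',[(S[139,u],V[139,u]) for u in range(40,96,3)])
print('row bp',[(S[142,u],V[142,u]) for u in range(104,160,3)])
rect(c,'track',(V<120),(172,60,310,105),.035)
rect(c,'roof',((H>40)&(H<100)&(S>60)),(295,95,360,170),.084)
rect(c,'bp',(S<60)&(V>115),(100,120,165,165),.086)
rect(c,'rp',(S<60)&(V>115),(40,115,100,160),.086)
rect(c,'span',(S<60),(185,150,295,185),.046)
rect(c,'bprow',(S<60)&(V>115),(100,120,165,165),.086)
save(c['img'],'w1c',(36,110,176,190),5)
E
```

```text
row rp [(np.int64(15), np.int64(185)), (np.int64(17), np.int64(153)), (np.int64(23), np.int64(123)), (np.int64(20), np.int64(126)), (np.int64(27), np.int64(122)), (np.int64(27), np.int64(123)), (np.int64(25), np.int64(122)), (np.int64(23), np.int64(123)), (np.int64(24), np.int64(125)), (np.int64(31), np.int64(124)), (np.int64(31), np.int64(74)), (np.int64(9), np.int64(55)), (np.int64(51), np.int64(40)), (np.int64(27), np.int64(47)), (np.int64(17), np.int64(46)), (np.int64(33), np.int64(47)), (np.int64(20), np.int64(52)), (np.int64(47), np.int64(81)), (np.int64(99), np.int64(178))]
row bp [(np.int64(102), np.int64(185)), (np.int64(106), np.int64(187)), (np.int64(42), np.int64(146)), (np.int64(26), np.int64(139)), (np.int64(22), np.int64(139)), (np.int64(22), np.int64(137)), (np.int64(24), np.int64(139)), (np.int64(20), np.int64(138)), (np.int64(26), np.int64(137)), (np.int64(25), np.int64(144)), (np.int64(22), np.int64(140)), (np.int64(25), np.int64(141)), (np.int64(27), np.int64(75)), (np.int64(43), np.int64(59)), (np.int64(38), np.int64(54)), (np.int64(33), np.int64(54)), (np.int64(32), np.int64(71)), (np.int64(83), np.int64(117)), (np.int64(103), np.int64(186))]
track px [239.  82.] rect [564.3 121.9] centroid [564.3 121.4] size [ 38.9 173.7] yaw 90.0 area 6588
roof px [327. 133.] rect [492.5  -3.4] centroid [492.5  -3.5] size [53.8 77.5] yaw 173.5 area 3871
bp px [124. 143.] rect [478.9 282.2] centroid [479.  282.3] size [31.9 43.6] yaw 93.4 area 1275
rp px [ 50. 139.] rect [485.9 386.4] centroid [484.4 390.8] size [44.3 66.9] yaw 170.5 area 2014
span px [232. 175.] rect [430.5 121.8] centroid [428.6 121.6] size [ 42.7 173.7] yaw 90.2 area 5493
bprow px [124. 143.] rect [478.9 282.2] centroid [479.  282.3] size [31.9 43.6] yaw 93.4 area 1275
```

View pics/w1c.png

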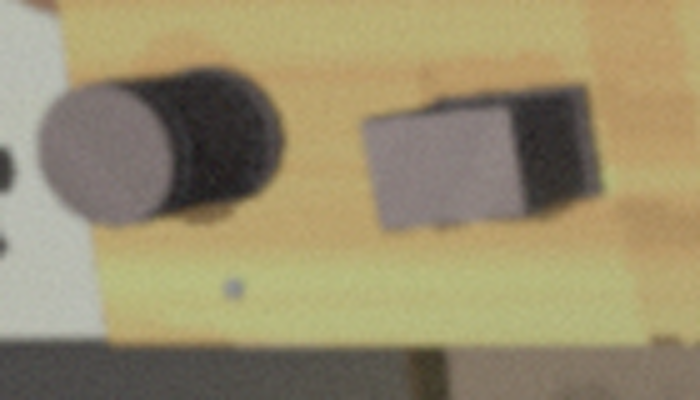

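The crop shows the round pier's top centred at about (57,141) full px and the block pier's top at (124,143), turned about 3°.

```bash
python3 - <<'E'
from h import *
c=load('wrist'); H,S,V=hsv(c)
b=cv2.GaussianBlur(c['img'],(3,3),0).max(2).astype(int)
rect(c,'rp',(b<138)&(b>98)&(S<60),(40,115,100,160),.086)
print(onz(c,57.5,140.6,.086))
t=load('top'); 
rect(t,'rp top',(hsv(t)[2]>105)&(hsv(t)[1]<60),(98,210,128,240),.086); rect(t,'bp top',(hsv(t)[2]>105)&(hsv(t)[1]<60),(130,210,162,240),.086)
rect(t,'track top',(hsv(t)[2]<120),(165,180,245,212),.035)
st(); print(plan(.486,.384,.2,0))
E
```

```text
rp px [ 57. 141.] rect [484.2 382.9] centroid [483.6 382.5] size [39.4 40.2] yaw 171.7 area 1211
[0.48365707 0.38123176 0.086     ]
rp top px [109. 224.] rect [483.4 383.7] centroid [483.1 383.6] size [39.2 39.5] yaw 92.2 area 1238
bp top px [144. 225.] rect [477.7 283.8] centroid [477.9 282.9] size [32.9 44.6] yaw 91.6 area 1294
track top px [204. 198.] rect [563.7 122.9] centroid [563.9 122.5] size [ 40.1 170.4] yaw 91.1 area 6145
t1.82 pos [0.4637 0.0891 0.3571] yaw 0.21 q [ 0.08 -0.23  1.56  0.    1.8   1.65] F [-2.2 -0.1  0.8] w 0.999 g 0.0
(array([ 0.0474, -0.5895,  0.3143]), array([-0.0001,  0.0007,  0.0012]))
```

Request:
servo_tool:
  increments: [0.04,-0.588,0.35,0,0,0,1,0.04,-0.588,0.35,0,0,0,1,0.04,-0.588,0.4,0,0,0,1,0.04,-0.588,0.4,0,0,0,1,0.04,-0.588,0.44,0,0,0,1,0.04,-0.588,0.44,0,0,0,1,0.04,-0.588,0.45,0,0,0,1,0.04,-0.588,0.52,0,0,0,1,0.04,-0.588,0.58,0,0,0,1,0.04,-0.588,0.63,0,0,0,1,0.04,-0.588,0.634,0,0,0,1,0.04,-0.588,0.634,0,0,0,1]
  force: 40

```text
clock: 3.32
tool_pos: [0.4836, 0.3805, 0.0431]
ee_rot: [1.0, -0.0, 0.001, -0.0]
ft_force: [1.2, -1.3, 0.6]
gripper_width: 1.003
gripper_force: 0.0
```

Request:
servo_tool:
  increments: [0,0,0,0,0,0,-1,0,0,0,0,0,0,-1,0,0,0,0,0,0,-1,0,0,0,0,0,0,-1,0,0,0,0,0,0,-1,0,0,0,0,0,0,-1]

```text
clock: 4.08
tool_pos: [0.483, 0.3814, 0.0423]
ee_rot: [1.0, 0.001, 0.001, -0.0]
ft_force: [-1.2, -1.7, 5.5]
gripper_width: 0.468
gripper_force: 40.2
```

```bash
python3 - <<'E'
from h import *
st(); c=cam('wrist'); save(c['img'],'w2',(100,0,400,230),2); print(plan(.614,.122,.14,0),plan(.614,.122,.0412,0))
E
```

```text
t4.08 pos [0.483  0.3814 0.0423] yaw 0.06 q [ 0.59  0.3   1.6  -0.    1.23  2.15] F [-1.2 -1.7  5.5] w 0.468 g 40.2
(array([ 0.2616,  0.519 , -0.1952]), array([-0.0002, -0.0005,  0.0003])) (array([0.2613, 0.5191, 0.0024]), array([-0.0002, -0.0005,  0.0003]))
```

View pics/w2.png

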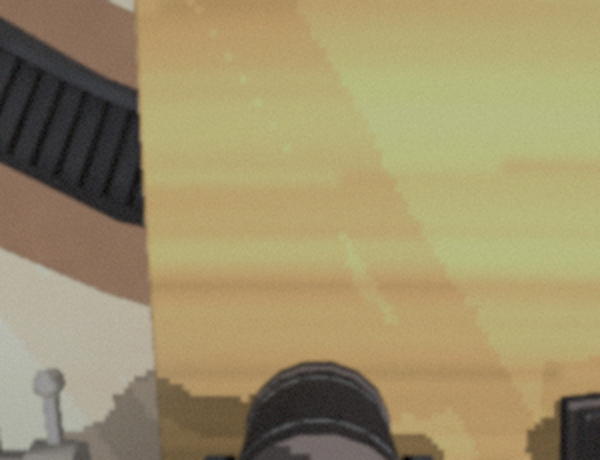

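Request:
servo_tool:
  increments: [0,0,-0.1,0,0,0,-1,0,0,-0.2,0,0,0,-1,0.02,0.05,-0.21,0,0,0,-1,0.08,0.15,-0.21,0,0,0,-1,0.13,0.26,-0.21,0,0,0,-1,0.18,0.37,-0.21,0,0,0,-1,0.22,0.46,-0.2,0,0,0,-1,0.262,0.519,-0.18,0,0,0,-1,0.262,0.519,-0.14,0,0,0,-1,0.262,0.519,-0.06,0,0,0,-1,0.262,0.519,-0.03,0,0,0,-1,0.262,0.519,-0.03,0,0,0,-1,0.262,0.519,-0.03,0,0,0,-1]

```text
clock: 5.75
tool_pos: [0.6146, 0.1222, 0.0578]
ee_rot: [1.0, 0.001, 0.001, -0.0]
ft_force: [1.2, 0.1, -0.7]
gripper_width: 0.471
gripper_force: 41.0
```

```bash
python3 - <<'E'
from h import *
st(); print(plan(.6143,.122,.0423,0))
E
```

```text
t5.75 pos [0.6146 0.1222 0.0578] yaw 0.08 q [0.11 0.31 1.56 0.   1.27 1.68] F [ 1.2  0.1 -0.7] w 0.471 g 41.0
(array([-0.0007,  0.0004,  0.0311]), array([-0.0001, -0.0007,  0.0005]))
```

Request:
servo_tool:
  increments: [0,0,0.015,0,0,0,-1,0,0,0.026,0,0,0,-1,0,0,0.03,0,0,0,-1,0,0,0.03,0,0,0,-1]

```text
clock: 6.25
tool_pos: [0.614, 0.1216, 0.0424]
ee_rot: [1.0, 0.0, 0.0, -0.0]
ft_force: [-3.1, 0.3, 6.7]
gripper_width: 0.472
gripper_force: 41.8
```

Request:
servo_tool:
  increments: [0,0,0,0,0,0,0,0,0,0,0,0,0,1,0,0,0,0,0,0,1,0,0,0,0,0,0,1,0,0,-0.1,0,0,0,1,-0.02,0,-0.2,0,0,0,1,-0.1,0,-0.3,0,0,0,1,-0.2,0,-0.4,0,0,0,1,-0.25,0,-0.5,0,0,0,1,-0.25,0,-0.5,0,0,0,1,-0.25,0,-0.5,0,0,0,1,-0.25,0,-0.5,0,0,0,1]

```text
clock: 7.75
tool_pos: [0.4882, 0.1213, 0.2892]
ee_rot: [1.0, 0.0, -0.002, 0.0]
ft_force: [-0.2, -0.2, -0.2]
gripper_width: 0.997
gripper_force: 0.0
```

```bash
cat >> h.py <<'E'
def tops(c,name,lo,hi,box,z=.086):
    b=cv2.GaussianBlur(c['img'],(3,3),0).max(2).astype(int); rect(c,name,(b<hi)&(b>lo)&(hsv(c)[1]<60),box,z)
E
python3 - <<'E'
from h import *
st(); c=cam('wrist'); save(c['img'],'w3',(60,0,460,300),1.9); H,S,V=hsv(c)
for p in [(.6143,.122,.086),(.479,.2825,.086),(.564,.122,.035)]: print(proj(c,p).round(1))
t=cam('top'); print(proj(t,(.6143,.122,.086)))
E
```

```text
t7.75 pos [0.4882 0.1213 0.2892] yaw 0.04 q [ 0.14 -0.15  1.62 -0.    1.67  1.71] F [-0.2 -0.2 -0.2] w 0.997 g 0.0
[259.5  50.2]
[128.2 170. ]
[259.4  97.8]
[201.687321   177.02198323]
```

View pics/w3.png

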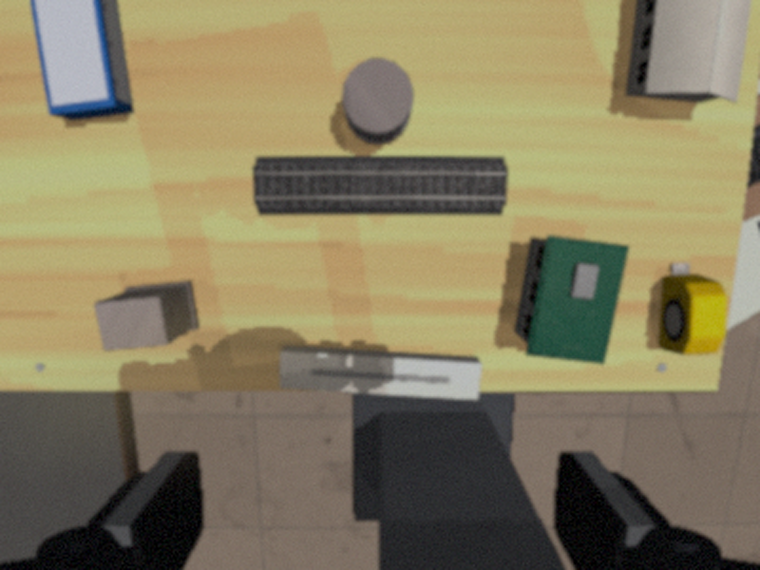

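The round pier stands upright behind the track at crop (378,95), with the track at (380,185) and the block pier at (132,320). I'll measure them.

```bash
python3 - <<'E'
from h import *
c=load('wrist'); H,S,V=hsv(c)
print([(S[50,u],V[50,u]) for u in range(232,290,5)],[(S[172,u],V[172,u]) for u in range(105,170,5)])
tops(c,'rp',95,150,(230,22,290,80)); tops(c,'bp',95,200,(105,145,146,190))
P,uv=rect(c,'track',(V<115),(180,78,340,118),.035)
for lo,hi in((-.03,.03),): pass
y=P[:,1]; x=P[:,0]
for s in (-1,1):
    k=(abs(y-np.median(y))<65)&(s*(x-np.median(x))>10); print(s,np.polyfit(y[k]-122,x[k],1))
k=abs(x-x.mean())<12; print('ends',np.median(y[k&(y<122)]),np.median(y[k&(y>122)]))
rect(c,'roof',((H>40)&(H<100)&(S>60)),(325,115,400,200),.084)
t=load('top'); tops(t,'rp top',100,200,(185,160,220,190))
print(plan(.479,.2825,.0420,3))
E
```

```text
[(np.int64(100), np.int64(183)), (np.int64(102), np.int64(185)), (np.int64(20), np.int64(115)), (np.int64(24), np.int64(128)), (np.int64(27), np.int64(131)), (np.int64(23), np.int64(122)), (np.int64(28), np.int64(127)), (np.int64(22), np.int64(125)), (np.int64(19), np.int64(124)), (np.int64(59), np.int64(147)), (np.int64(87), np.int64(182)), (np.int64(90), np.int64(182))] [(np.int64(98), np.int64(183)), (np.int64(101), np.int64(182)), (np.int64(28), np.int64(135)), (np.int64(32), np.int64(144)), (np.int64(35), np.int64(140)), (np.int64(36), np.int64(136)), (np.int64(31), np.int64(141)), (np.int64(36), np.int64(142)), (np.int64(34), np.int64(126)), (np.int64(63), np.int64(81)), (np.int64(72), np.int64(81)), (np.int64(62), np.int64(94)), (np.int64(103), np.int64(163))]
rp px [259.  50.] rect [614.4 123.1] centroid [614.4 122.9] size [39.8 40.6] yaw 180.0 area 1296
bp px [128. 169.] rect [479.3 281.8] centroid [479.5 282.3] size [32.6 44.3] yaw 94.6 area 1312
track px [265.  97.] rect [564.9 121.4] centroid [564.6 122. ] size [ 38.9 173.7] yaw 90.0 area 6509
-1 [-7.45317274e-04  5.45495753e+02]
1 [6.28251758e-03 5.83919683e+02]
ends 39.473873 207.85275
roof px [363. 157.] rect [492.7  -2.6] centroid [492.8  -3. ] size [55.1 77.6] yaw 174.0 area 3993
rp top px [201. 177.] rect [613.  123.6] centroid [613.2 123.5] size [39.5 41.3] yaw 89.6 area 1279
(array([-0.0166, -0.3227,  0.4943]), array([ 0.0001,  0.0011, -0.0165]))
```

Request:
servo_tool:
  increments: [-0.017,-0.322,0.1,0,0,-0.022,1,-0.017,-0.322,0.2,0,0,-0.022,1,-0.017,-0.322,0.3,0,0,-0.022,1,-0.017,-0.322,0.32,0,0,-0.022,1,-0.017,-0.322,0.41,0,0,-0.022,1,-0.017,-0.322,0.48,0,0,-0.022,1,-0.017,-0.322,0.495,0,0,-0.022,1,-0.017,-0.322,0.495,0,0,-0.022,1,-0.017,-0.322,0.495,0,0,-0.022,1,-0.017,-0.322,0.495,0,0,-0.022,1]

```text
clock: 9.1
tool_pos: [0.4813, 0.283, 0.0455]
ee_rot: [0.999, 0.035, 0.001, -0.001]
ft_force: [0.7, 0.5, 0.3]
gripper_width: 0.999
gripper_force: 0.0
```

Request:
servo_tool:
  increments: [0,0,0,0,0,0,-1,0,0,0,0,0,0,-1,0,0,0,0,0,0,-1,0,0,0,0,0,0,-1,0,0,0,0,0,0,-1,0,0,0,0,0,0,-1]

```text
clock: 9.85
tool_pos: [0.4803, 0.2825, 0.0441]
ee_rot: [0.999, 0.035, 0.0, -0.0]
ft_force: [-1.4, -1.5, 6.3]
gripper_width: 0.51
gripper_force: 41.2
```

```bash
python3 - <<'E'
from h import *
st(); print(plan(.5143,.122,.06,0))
E
```

```text
t9.85 pos [0.4803 0.2825 0.0441] yaw 4.01 q [ 0.44  0.16  1.77 -0.    1.21  1.94] F [-1.4 -1.5  6.3] w 0.510 g 41.2
(array([ 0.0454,  0.325 , -0.0317]), array([-0.    , -0.0002,  0.0223]))
```

Request:
servo_tool:
  increments: [0,0,-0.06,0,0,0,-1,0,0,-0.08,0,0,0.022,-1,0.02,0.08,-0.08,0,0,0.022,-1,0.03,0.18,-0.08,0,0,0.022,-1,0.04,0.27,-0.08,0,0,0.022,-1,0.0472,0.325,-0.06,0,0,0.022,-1,0.0472,0.325,-0.03,0,0,0.022,-1,0.0472,0.325,-0.02,0,0,0.022,-1,0.0472,0.325,-0.02,0,0,0.022,-1,0.0472,0.325,-0.02,0,0,0.022,-1]

```text
clock: 11.1
tool_pos: [0.515, 0.1229, 0.054]
ee_rot: [1.0, 0.001, 0.0, -0.0]
ft_force: [1.0, -0.6, -0.2]
gripper_width: 0.505
gripper_force: 41.5
```

```bash
python3 - <<'E'
from h import *
st(); print(plan(.5153,.1222,.0441,0))
E
```

```text
t11.10 pos [0.515  0.1229 0.054 ] yaw 0.12 q [0.14 0.07 1.84 0.   1.23 1.71] F [ 1.  -0.6 -0.2] w 0.505 g 41.5
(array([0.0005, 0.0014, 0.0199]), array([-0.0001, -0.0001,  0.0007]))
```

Lower it, release it, then retreat to look.

Request:
servo_tool:
  increments: [0,0,0.012,0,0,0,-1,0,0,0.019,0,0,0,-1,0,0,0.019,0,0,0,-1,0,0,0.019,0,0,0,0,0,0,0.019,0,0,0,1,0,0,0.019,0,0,0,1,0,0,0.019,0,0,0,1,0,0,-0.08,0,0,0,1,-0.02,0,-0.2,0,0,0,1,-0.06,0,-0.32,0,0,0,1,-0.1,0,-0.44,0,0,0,1,-0.1,0,-0.5,0,0,0,1,-0.1,0,-0.5,0,0,0,1,-0.1,0,-0.5,0,0,0,1]

```text
clock: 12.85
tool_pos: [0.4646, 0.1219, 0.3026]
ee_rot: [1.0, 0.0, -0.001, 0.0]
ft_force: [1.6, 0.8, -0.9]
gripper_width: 1.002
gripper_force: 0.0
```

```bash
python3 - <<'E'
from h import *
st(); c=cam('wrist'); save(c['img'],'w4',(60,0,460,300),1.9); H,S,V=hsv(c)
p=[proj(c,q) for q in [(.614,.122,.086),(.5145,.122,.086),(.43,.122,.046)]]; print(np.round(p))
bx=lambda q,a,b:(int(q[0]-a),max(0,int(q[1]-b)),int(q[0]+a),int(q[1]+b))
tops(c,'rp',95,150,bx(p[0],30,26)); tops(c,'bp',105,160,bx(p[1],30,26))
u,v=p[2].astype(int); print([(S[v,k],V[v,k]) for k in range(u-70,u+70,10)])
rect(c,'span',(S<55)&(V>140),bx(p[2],75,24),.046)
E
```

```text
t12.85 pos [0.4646 0.1219 0.3026] yaw 0.05 q [ 0.15 -0.21  1.65  0.    1.7   1.72] F [ 1.6  0.8 -0.9] w 1.002 g 0.0
[[260.  31.]
 [260. 120.]
 [260. 180.]]
rp px [259.  31.] rect [614.5 123.2] centroid [614.3 123. ] size [39.7 40.6] yaw 0.0 area 1297
bp px [259. 120.] rect [514.  123.1] centroid [514.2 122.8] size [34.1 44.1] yaw 90.8 area 1408
[(np.int64(104), np.int64(147)), (np.int64(105), np.int64(146)), (np.int64(41), np.int64(125)), (np.int64(32), np.int64(134)), (np.int64(20), np.int64(165)), (np.int64(21), np.int64(158)), (np.int64(19), np.int64(108)), (np.int64(12), np.int64(144)), (np.int64(9), np.int64(140)), (np.int64(6), np.int64(137)), (np.int64(9), np.int64(142)), (np.int64(3), np.int64(192)), (np.int64(5), np.int64(189)), (np.int64(95), np.int64(191))]
span px [259. 177.] rect [431.8 120.8] centroid [433.7 111.1] size [ 29.8 145.7] yaw 86.4 area 3052
```

View pics/w4.png

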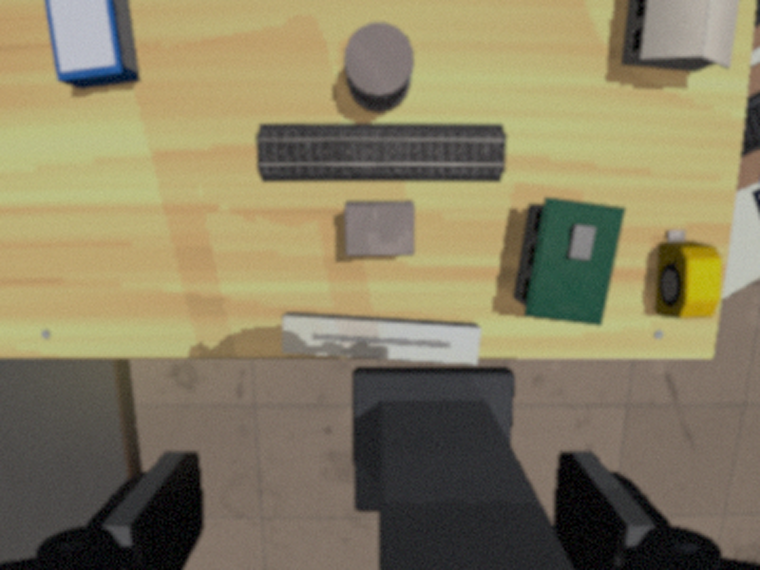

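Both piers measure in place: round (614.4,123), block (514.2,122.9). The span sits at crop (380,335), measured at (432,121.5) with long-axis yaw 86.4°. Next I turn the tool to it with the fingers partly open.

Request:
servo_tool:
  increments: [-0.066,0,0.05,0,0,-0.06,0.2,-0.066,0,0.1,0,0,-0.12,0.2,-0.066,0,0.15,0,0,-0.18,0.2,-0.066,0,0.2,0,0,-0.24,0.2,-0.066,0,0.25,0,0,-0.3,0.2,-0.066,0,0.3,0,0,-0.36,0.2,-0.066,0,0.35,0,0,-0.42,0.2,-0.066,0,0.35,0,0,-0.48,0.2,-0.066,0,0.35,0,0,-0.48,0.2,-0.066,0,0.35,0,0,-0.48,0.2,-0.066,0,0.35,0,0,-0.48,0.2]
  force: 20

```text
clock: 14.28
tool_pos: [0.432, 0.1219, 0.1288]
ee_rot: [0.73, 0.684, 0.0, 0.0]
ft_force: [0.4, 0.8, 0.0]
gripper_width: 0.601
gripper_force: 0.0
```

```bash
python3 - <<'E'
from h import *
st(); print(plan(.4318,.1215,.028,86.4))
E
```

```text
t14.28 pos [0.432  0.1219 0.1288] yaw 86.30 q [ 0.16 -0.24  1.99 -0.    1.39  0.23] F [0.4 0.8 0. ] w 0.601 g 0.0
(array([-0.0009, -0.0004,  0.2016]), array([ 0.0001, -0.    , -0.0005]))
```

Request:
servo_tool:
  increments: [-0.001,0,0.08,0,0,0,0.2,-0.001,0,0.15,0,0,0,0.2,-0.001,0,0.19,0,0,0,0.2,-0.001,0,0.201,0,0,0,0.2,-0.001,0,0.201,0,0,0,0.2,-0.001,0,0.201,0,0,0,-0.2,-0.001,0,0.201,0,0,0,-0.6,-0.001,0,0.201,0,0,0,-1,-0.001,0,0.201,0,0,0,-1,-0.001,0,0.201,0,0,0,-1]

```text
clock: 15.52
tool_pos: [0.4319, 0.1214, 0.0282]
ee_rot: [0.729, 0.685, 0.0, 0.0]
ft_force: [-0.5, -0.1, 0.9]
gripper_width: -0.002
gripper_force: 0.0
```

```bash
python3 - <<'E'
from h import *
st(); c=cam('side'); u,v=proj(c,(.43,.12,.04)).astype(int); save(c['img'],'s1',(u-50,v-40,u+70,v+40),6)
E
```

```text
t15.53 pos [0.4319 0.1214 0.0282] yaw 86.45 q [ 0.16 -0.11  2.08  0.    1.18  0.22] F [-0.5 -0.1  0.9] w -0.002 g 0.0
```

View pics/s1.png

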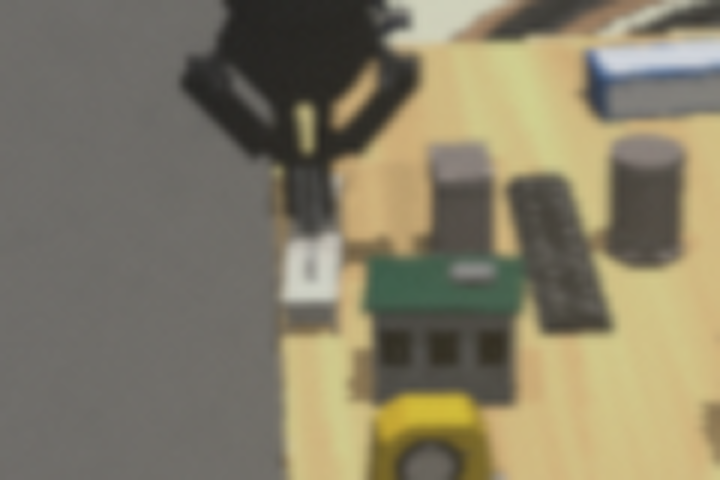

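The fingers shut fully, so the span wasn't gripped; in the side view it lies at crop (310,270) below and right of the fingertips. I'll back off and look.

Request:
servo_tool:
  increments: [0,0,0,0,0,0,-0.5,0,0,0,0,0,0,0.2,0,0,0,0,0,0,0.2,0,0,-0.1,0,0,0,0.2,0,0,-0.2,0,0,0,0.2,0,0,-0.32,0,0,0,0.2,-0.15,0,-0.4,0,0,0,0.2,-0.3,0,-0.5,0,0,0,0.2,-0.3,0,-0.5,0,0,0,0.2,-0.3,0,-0.5,0,0,0,0.2,-0.3,0,-0.5,0,0,0,0.2]

```text
clock: 16.95
tool_pos: [0.4224, -0.028, 0.2776]
ee_rot: [0.729, 0.685, 0.0, -0.0]
ft_force: [0.3, 0.6, -0.3]
gripper_width: 0.599
gripper_force: 0.0
```

```bash
python3 - <<'E'
from h import *
st(); c=cam('wrist'); t=cam('top'); s=cam('side'); im=np.zeros((384+220,800,3),np.uint8)
im[:384,:512]=c['img']; 
a=cv2.resize(t['img'][190:262,160:260],None,fx=4,fy=4)[:220,:400]; u,v=proj(s,(.43,.12,.04)).astype(int)
b=cv2.resize(s['img'][v-25:v+30,u-40:u+60],None,fx=4,fy=4); im[384:384+220,:400]=a; im[384:604,400:800]=b; save(im[:600],'m1')
E
```

```text
t16.95 pos [ 0.4224 -0.028   0.2776] yaw 86.40 q [-0.19 -0.38  1.83  0.    1.69 -0.12] F [ 0.3  0.6 -0.3] w 0.599 g 0.0
```

View pics/m1.png

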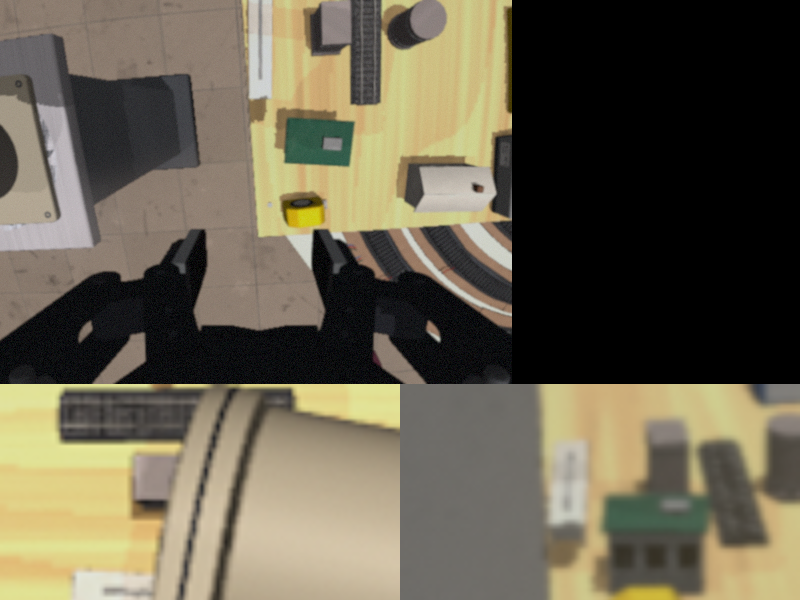

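```bash
python3 - <<'E'
from h import *
c=load('wrist'); H,S,V=hsv(c)
P,uv=rect(c,'span part',(S<60)&(V>125),(246,0,285,110),.046)
print('y end',P[:,1].min())
tops(c,'bp',95,200,(310,0,352,50)); tops(c,'rp',95,160,(385,0,450,50))
s=load('side'); 
for y in (.0495,.1935):
  print([proj(s,(x,y,z)).round(1) for x,z in((.418,.046),(.446,.046),(.446,.024),(.418,.024))])
u,v=proj(s,(.43,.12,.04)).astype(int); print('crop origin',u-40,v-25)
H,S,V=hsv(s); P,uv=rect(s,'span side',(S<40)&(V>135),(u-6,v-22,u+9,v+15),.046); print(uv.min(0),uv.max(0))
E
```

```text
span part px [259.  50.] rect [429.8 104.9] centroid [430.7 104.5] size [ 31.7 113.8] yaw 86.2 area 3235
y end 48.136833
bp px [336.  22.] rect [513.4 122. ] centroid [513.6 122.5] size [33. 46.] yaw 91.6 area 1380
rp px [428.  18.] rect [614.1 122.1] centroid [614.3 123. ] size [40.7 40.9] yaw 89.5 area 1286
[array([205.7, 182.3]), array([214.9, 181.8]), array([215.2, 188. ]), array([206.1, 188.5])]
[array([204.6, 161.7]), array([212.9, 161.3]), array([213.2, 167. ]), array([205. , 167.4])]
crop origin 168 148
span side px [209. 173.] rect [429.6 113.7] centroid [431.6 111.7] size [ 29.2 143. ] yaw 87.5 area 3406
[203.875 162.625] [213.375 183.375]
```

The span hasn't moved (431,121.5), so the pads passed over it. Before retrying, I'll check in free air where the fingertips really are relative to the TCP at about 28 mm opening.

Request:
servo_tool:
  increments: [0,0,0,0,0,0,-0.34,0,0,0,0,0,0,-0.34,0,0,0,0,0,0,-0.34,0,0,0,0,0,0,-0.34]

```text
clock: 17.6
tool_pos: [0.4226, -0.0282, 0.2782]
ee_rot: [0.729, 0.685, -0.0, -0.0]
ft_force: [0.4, 0.1, -0.7]
gripper_width: 0.33
gripper_force: 0.0
```

```bash
python3 - <<'E'
from h import *
o=load('side'); s=cam('side'); st(); T=manip.read_state()['tool_pos']
u,v=proj(s,T); print(u,v); a=[]
for c in (o,s):
    x,y=int(u),int(v); im=cv2.resize(c['img'][y-35:y+15,x-32:x+32],None,fx=6,fy=6,interpolation=cv2.INTER_CUBIC)
    cv2.circle(im,(int((u-x+32.5)*6),int((v-y+35.5)*6)),2,(255,0,0),-1)
    for d in (.01,.02,.03):
        q=proj(s,T+[0,0,d]); cv2.circle(im,(int((q[0]-x+32.5)*6),int((q[1]-y+35.5)*6)),2,(0,255,0),-1)
    a.append(im)
save(np.hstack(a),'tips')
E
```

```text
t17.65 pos [ 0.4226 -0.0283  0.2782] yaw 86.45 q [-0.19 -0.38  1.83  0.    1.69 -0.13] F [-0.  -0.4 -0.6] w 0.330 g 0.0
203.4433910124062 118.15407675875706
```

View pics/tips.png

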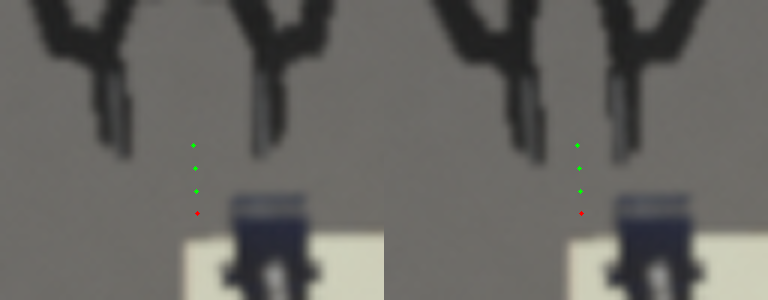

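The tips at about 28 mm opening sit some 23 mm behind the reported TCP (crop row 162 against 213), which explains the miss. I'll work out the tip height properly and come down lower.

```bash
python3 - <<'E'
from h import *
s=load('side'); T=manip.read_state()['tool_pos']; u,v=proj(s,T); x,y=int(u),int(v)
for col,row in((540,163),(620,163)):
    uu=(col-384)/6-.5+x-32; vv=row/6-.5+y-35
    d=ray(s,uu,vv); p=np.array(s['xyz'])
    for Y in (T[1]-.011,T[1]): q=p+d*(Y-p[1])/d[1]; print(q.round(4),'above TCP mm',1000*(q[2]-T[2]))
print(plan(.4318,.1215,.06,86.4),plan(.4318,.1215,.012,86.4))
E
```

```text
[ 0.4066 -0.0393  0.3048] above TCP mm 26.586890678064634
[ 0.4064 -0.0283  0.3012] above TCP mm 23.03416162469274
[ 0.4397 -0.0393  0.3037] above TCP mm 25.47554430921578
[ 0.4399 -0.0283  0.3001] above TCP mm 21.90889600647966
(array([ 3.001e-01, -2.000e-04,  4.364e-01]), array([ 0.    , -0.    ,  0.0003])) (array([ 3.001e-01, -2.000e-04,  5.324e-01]), array([ 0.    , -0.    ,  0.0003]))
```

Request:
servo_tool:
  increments: [0.1,0,0.1,0,0,0,0.2,0.2,0,0.2,0,0,0,0.2,0.3,0,0.28,0,0,0,0.2,0.3,0,0.38,0,0,0,0.2,0.3,0,0.45,0,0,0,0.2,0.3,0,0.49,0,0,0,0.2,0.3,0,0.515,0,0,0,0.2,0.3,0,0.515,0,0,0,0.2,0.3,0,0.515,0,0,0,0.2,0.3,0,0.515,0,0,0,0.2]

```text
clock: 18.9
tool_pos: [0.433, 0.1215, 0.0219]
ee_rot: [0.729, 0.685, 0.001, 0.001]
ft_force: [0.5, 0.3, 0.6]
gripper_width: 0.602
gripper_force: 0.0
```

Request:
servo_tool:
  increments: [0,0,0.008,0,0,0,0.2,0,0,0.018,0,0,0,0.2,0,0,0.018,0,0,0,0,0,0,0.018,0,0,0,-0.2,0,0,0.018,0,0,0,-0.6,0,0,0.018,0,0,0,-0.6,0,0,0.018,0,0,0,-0.6]

```text
clock: 19.77
tool_pos: [0.432, 0.1215, 0.0118]
ee_rot: [0.729, 0.685, 0.0, 0.0]
ft_force: [-0.2, 0.2, 1.7]
gripper_width: 0.318
gripper_force: 20.0
```

```bash
python3 - <<'E'
from h import *
st()
E
```

```text
t19.77 pos [0.432  0.1215 0.0118] yaw 86.45 q [ 0.16 -0.09  2.09  0.    1.14  0.22] F [-0.2  0.2  1.7] w 0.318 g 20.0
```

Request:
servo_tool:
  increments: [0,0,-0.06,0,0,0,-0.6,0,0,-0.14,0,0,0,-0.6,0,0,-0.2,0,0,0.04,-0.6,0.01,0.04,-0.2,0,0,0.1,-0.6,0.01,0.08,-0.2,0,0,0.16,-0.6,0.015,0.12,-0.2,0,0,0.22,-0.6,0.018,0.16,-0.2,0,0,0.28,-0.6,0.018,0.2,-0.2,0,0,0.34,-0.6,0.018,0.24,-0.2,0,0,0.4,-0.6,0.018,0.264,-0.2,0,0,0.45,-0.6,0.018,0.264,-0.2,0,0,0.48,-0.6,0.018,0.264,-0.19,0,0,0.48,-0.6,0.018,0.264,-0.17,0,0,0.48,-0.6,0.018,0.264,-0.15,0,0,0.48,-0.6,0.018,0.264,-0.15,0,0,0.48,-0.6,0.018,0.264,-0.15,0,0,0.48,-0.6]

```text
clock: 21.78
tool_pos: [0.5641, 0.1222, 0.0867]
ee_rot: [1.0, 0.001, -0.0, 0.0]
ft_force: [0.3, 0.0, -0.6]
gripper_width: 0.318
gripper_force: 20.0
```

```bash
python3 - <<'E'
from h import *
st(); c=cam('wrist'); H,S,V=hsv(c); save(c['img'],'w5',(120,60,420,285),2)
print([proj(c,p).round() for p in((.6365,.1225,.11),(.4925,.1225,.11),(.614,.123,.086))])
print(plan(.5644,.1228,.0738,0))
E
```

```text
t21.77 pos [0.5641 0.1222 0.0867] yaw 0.07 q [ 0.12  0.16  1.68 -0.    1.3   1.69] F [ 0.3  0.  -0.6] w 0.318 g 20.0
[array([262.,  90.]), array([261., 357.]), array([260., 136.])]
(array([ 0.    , -0.001 ,  0.0264]), array([-0.    , -0.0001,  0.0003]))
```

View pics/w5.png

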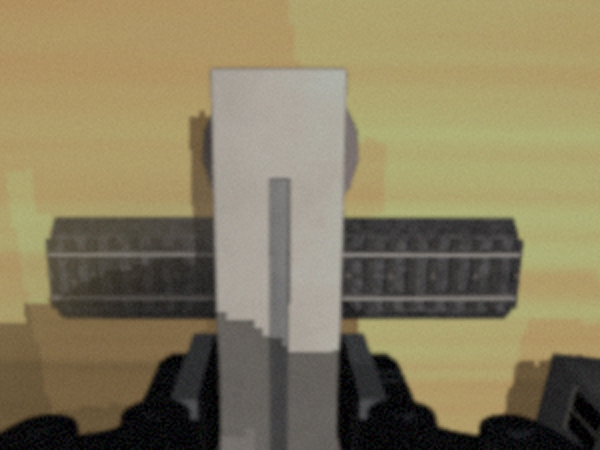

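The span hangs level and square over the track. Its far end is at crop (279,68), in line with the round pier. I'll check its lengthwise centring.

```bash
python3 - <<'E'
from h import *
c=load('wrist')
for u,v in((212,69),(345,69),(216,300),(341,300)): print(onz(c,u/2+120-.25,v/2+60-.25,.121).round(4))
E
```

```text
[0.6344 0.1374 0.121 ]
[0.6344 0.1103 0.121 ]
[0.5848 0.1378 0.121 ]
[0.5848 0.1098 0.121 ]
```

Request:
servo_tool:
  increments: [0.002,0,0.012,0,0,0,-0.6,0.002,0,0.022,0,0,0,-0.6,0.002,0,0.0255,0,0,0,-0.6,0.002,0,0.0255,0,0,0,-0.6,0.002,0,0.0255,0,0,0,-0.6]

```text
clock: 22.45
tool_pos: [0.5652, 0.1222, 0.0739]
ee_rot: [1.0, 0.0, 0.0, -0.0]
ft_force: [0.8, -0.3, -1.1]
gripper_width: 0.316
gripper_force: 20.0
```

Request:
servo_tool:
  increments: [0,0,0,0,0,0,-0.2,0,0,0,0,0,0,0.1,0,0,0,0,0,0,0.2,0,0,0,0,0,0,0.2,0,0,-0.06,0,0,0,0.2,0,0,-0.15,0,0,0,0.3,-0.05,0,-0.25,0,0,0,0.6,-0.15,0.1,-0.35,0,0,0,1,-0.2,0.15,-0.4,0,0,0,1,-0.2,0.15,-0.45,0,0,0,1,-0.2,0.15,-0.45,0,0,0,1,-0.2,0.15,-0.45,0,0,0,1]

```text
clock: 23.95
tool_pos: [0.4652, 0.0473, 0.2982]
ee_rot: [1.0, 0.0, -0.0, -0.0]
ft_force: [0.2, 0.2, -0.1]
gripper_width: 1.0
gripper_force: 0.0
```

```bash
python3 - <<'E'
from h import *
st(); c=cam('wrist'); H,S,V=hsv(c); save(c['img'],'w6',(60,0,460,300),1.9)
q=proj(c,(.564,.123,.108)); print(q); u,v=q.astype(int)
rect(c,'span',(S<45)&(V>125),(u-35,max(0,v-75),u+35,v+75),.108)
rect(c,'roof',((H>40)&(H<100)&(S>60)),(230,100,400,250),.084)
t=cam('top'); q=proj(t,(.564,.123,.108)); u,v=q.astype(int); rect(t,'span top',(hsv(t)[1]<50)&(hsv(t)[2]>150),(u-15,v-35,u+15,v+35),.108)
q=proj(t,(.668,-.075,.06)); u,v=q.astype(int); rect(t,'house',(hsv(t)[1]<50)&(hsv(t)[2]>120),(u-22,v-25,u+20,v+25),.07)
E
```

```text
t23.95 pos [0.4652 0.0473 0.2982] yaw 0.05 q [-0.01 -0.25  1.69  0.    1.7   1.56] F [ 0.2  0.2 -0.1] w 1.000 g 0.0
[190.89456667  75.4189086 ]
span px [190.  73.] rect [563.4 123.9] centroid [562.9 123.5] size [ 29.9 145.2] yaw 0.0 area 4039
roof px [302. 138.] rect [492.6  -4.3] centroid [492.7  -4.5] size [53.  77.8] yaw 173.6 area 3854Traceback (most recent call last):
  File "<stdin>", line 6, in <module>
  File "h.py", line 33, in rect
    ct=max(cv2.findContours(mm,0,cv2.CHAIN_APPROX_NONE)[0],key=cv2.contourArea)[:,0,:]
       ~~~^^^^^^^^^^^^^^^^^^^^^^^^^^^^^^^^^^^^^^^^^^^^^^^^^^^^^^^^^^^^^^^^^^^^^
ValueError: max() iterable argument is empty
```

View pics/w6.png

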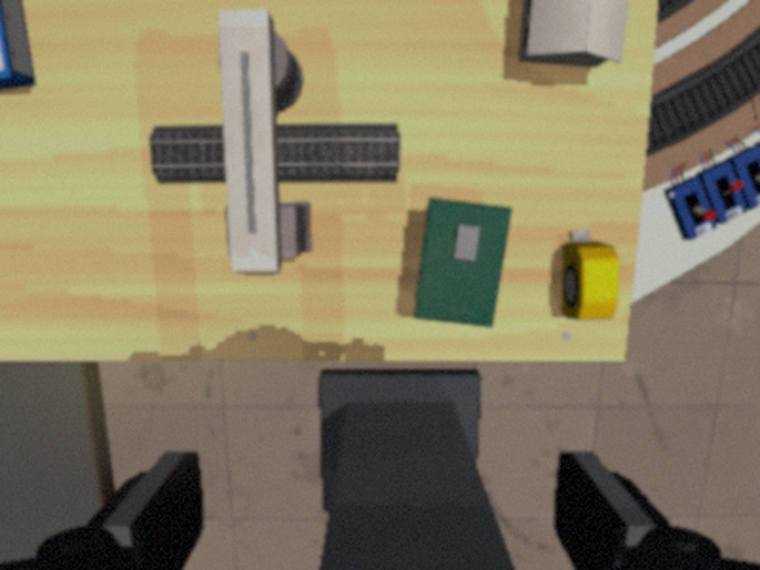

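The bridge is good: span centre (563.4,123.9), square, with both piers beneath it. The signal box is at crop (463,262). Before lifting the box I'll view the house from above to fix its centre.

Request:
servo_tool:
  increments: [0.1,0.1,-0.06,0,0,0,1,0.2,0.2,-0.06,0,0,0,1,0.26,0.234,-0.06,0,0,0,1,0.26,0.234,-0.06,0,0,0,1,0.26,0.234,-0.06,0,0,0,1,0.26,0.234,-0.06,0,0,0,1]

```text
clock: 24.8
tool_pos: [0.5948, -0.0687, 0.3295]
ee_rot: [1.0, 0.001, 0.0, -0.0]
ft_force: [1.2, -0.3, -0.5]
gripper_width: 0.999
gripper_force: 0.0
```

```bash
python3 - <<'E'
from h import *
st(); c=cam('wrist'); H,S,V=hsv(c); save(c['img'],'w7',k=1.5)
u,v=proj(c,(.668,-.075,.07)).astype(int); print(u,v,c['xyz'])
for z in (.06,.07,.08): P,uv=rect(c,'house',(S<60)&(V>125),(u-50,max(0,v-60),u+50,v+60),z)
q=proj(c,(.614,.123,.02)); print(q)
E
```

```text
t24.80 pos [ 0.5948 -0.0687  0.3295] yaw 0.12 q [-0.2   0.11  1.29  0.    1.74  1.37] F [ 1.2 -0.3 -0.5] w 0.999 g 0.0
264 100 [ 0.66001042 -0.06697468  0.49604501]
house px [266. 100.] rect [668.2 -76.8] centroid [668.2 -77.1] size [ 63.5 101.6] yaw 177.0 area 6075
house px [266. 100.] rect [668.  -76.6] centroid [668.  -76.8] size [62.  99.3] yaw 177.0 area 5800
house px [266. 100.] rect [667.8 -76.4] centroid [667.8 -76.6] size [60.6 96.9] yaw 177.0 area 5531
[134.83629043 138.54613895]
```

View pics/w7.png

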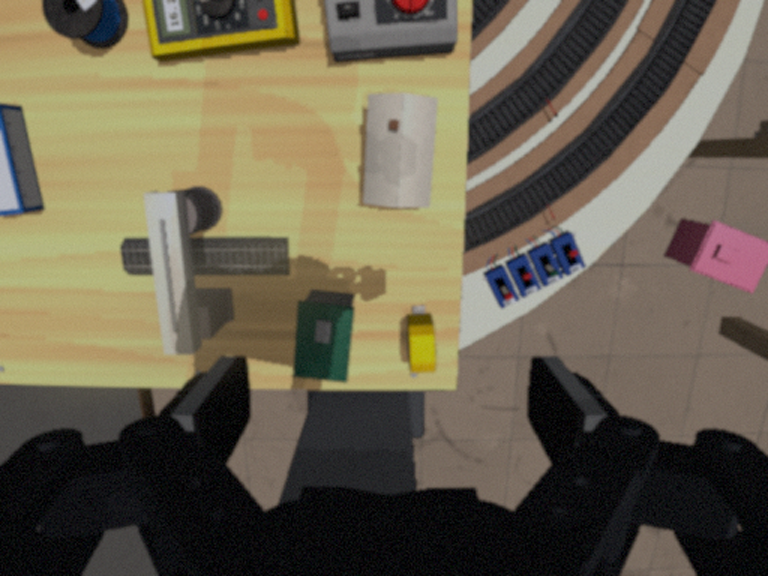

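The house is centred at (668,-76.5), 1.5x px (400,150). The midpoint with the round pier is therefore (641,23). Now I pick the signal box, 1.5x px (324,338).

Request:
servo_tool:
  increments: [-0.1,-0.06,0.05,0,0,0.018,1,-0.2,-0.13,0.15,0,0,0.036,1,-0.204,-0.13,0.25,0,0,0.036,1,-0.204,-0.13,0.35,0,0,0.036,1,-0.204,-0.13,0.4,0,0,0.036,1,-0.204,-0.13,0.4,0,0,0.036,1,-0.204,-0.13,0.48,0,0,0.036,1,-0.204,-0.13,0.55,0,0,0.036,1,-0.204,-0.13,0.571,0,0,0.036,1,-0.204,-0.13,0.571,0,0,0.036,1,-0.204,-0.13,0.571,0,0,0.036,1]
  force: 25

```text
clock: 26.22
tool_pos: [0.495, -0.005, 0.0457]
ee_rot: [0.998, -0.056, 0.002, 0.0]
ft_force: [0.4, -0.4, 0.8]
gripper_width: 1.001
gripper_force: 0.0
```

Request:
servo_tool:
  increments: [0,0,0,0,0,0,0.5,0,0,0,0,0,0,0.1,0,0,0,0,0,0,0,0,0,0,0,0,0,0,0,0,0,0,0,0,0]

```text
clock: 26.85
tool_pos: [0.494, -0.005, 0.0445]
ee_rot: [0.998, -0.056, 0.001, 0.0]
ft_force: [-1.8, -0.5, 6.9]
gripper_width: 0.608
gripper_force: 25.5
```

```bash
python3 - <<'E'
from h import *
st(); z=manip.read_state()['tool_pos'][2]; print(plan(.6411,.0232,z,90))
E
```

```text
t26.85 pos [ 0.494  -0.005   0.0445] yaw -6.44 q [-0.11 -0.01  1.95 -0.    1.21  1.57] F [-1.8 -0.5  6.9] w 0.608 g 25.5
(array([ 0.286 , -0.0889,  0.0004]), array([ 4.000e-04, -3.000e-04, -5.358e-01]))
```

Request:
servo_tool:
  increments: [0,0,-0.04,0,0,0,0,0,0,-0.1,0,0,0,0,0,0,-0.14,0,0,-0.05,0,0.04,-0.01,-0.14,0,0,-0.1,0,0.08,-0.03,-0.14,0,0,-0.155,0,0.12,-0.04,-0.14,0,0,-0.21,0,0.16,-0.05,-0.14,0,0,-0.265,0,0.2,-0.06,-0.14,0,0,-0.32,0,0.24,-0.075,-0.14,0,0,-0.375,0,0.27,-0.085,-0.14,0,0,-0.43,0,0.2857,-0.0918,-0.14,0,0,-0.485,0,0.2857,-0.0918,-0.12,0,0,-0.536,0,0.2857,-0.0918,-0.08,0,0,-0.536,0,0.2857,-0.0918,-0.04,0,0,-0.536,0,0.2857,-0.0918,-0.03,0,0,-0.536,0,0.2857,-0.0918,-0.03,0,0,-0.536,0,0.2857,-0.0918,-0.03,0,0,-0.536,0]

```text
clock: 28.98
tool_pos: [0.641, 0.0247, 0.0593]
ee_rot: [0.707, 0.707, 0.0, 0.0]
ft_force: [0.3, 0.2, -0.1]
gripper_width: 0.606
gripper_force: 26.7
```

```bash
python3 - <<'E'
from h import *
st(); print(plan(.6411,.0246,.0445,90.2))
E
```

```text
t28.98 pos [0.641  0.0247 0.0593] yaw 90.01 q [-0.04  0.35  1.51 -0.    1.28 -0.04] F [ 0.3  0.2 -0.1] w 0.606 g 26.7
(array([-0.0002,  0.0001,  0.0296]), array([ 0.0004,  0.    , -0.001 ]))
```

Request:
servo_tool:
  increments: [0,0,0.015,0,0,0,0,0,0,0.026,0,0,0,0,0,0,0.029,0,0,0,0,0,0,0.029,0,0,0,0,0,0,0.029,0,0,0,0.4,0,0,0.029,0,0,0,1,0,0,0.029,0,0,0,1,0,0,0.029,0,0,0,1,0,0,-0.06,0,0,0,1,0,0,-0.16,0,0,0,1,0,0,-0.28,0,0,0,1,-0.1,-0.1,-0.4,0,0,0.05,1,-0.15,-0.2,-0.5,0,0,0.1,1,-0.15,-0.2,-0.5,0,0,0.1,1,-0.15,-0.2,-0.5,0,0,0.1,1]

```text
clock: 30.85
tool_pos: [0.5408, -0.0516, 0.3125]
ee_rot: [0.809, 0.587, 0.002, 0.003]
ft_force: [-0.1, -0.2, -0.1]
gripper_width: 1.001
gripper_force: 0.0
```

```bash
python3 - <<'E'
from h import *
st(); c=cam('wrist'); H,S,V=hsv(c)
m=(H>40)&(H<100)&(S>60)
u,v=proj(c,(.641,.023,.084)).astype(int); print(u,v)
rect(c,'roof',m,(max(0,u-60),max(0,v-60),u+60,v+60),.084)
for n,p in (('span',(.564,.123,.108)),('tape',(.475,-.099,.07))): print(n,proj(c,p).round())
u,v=proj(c,(.564,.123,.108)).astype(int)
rect(c,'span',(S<45)&(V>125),(max(0,u-85),max(0,v-85),u+85,v+85),.108)
for n in('top','side'):
    t=cam(n); h=hsv(t); u,v=proj(t,(.641,.023,.084)).astype(int); r=30
    rect(t,n+' roof',(h[0]>40)&(h[0]<100)&(h[1]>60),(u-r,v-r,u+r,v+r),.084)
    u,v=proj(t,(.475,-.099,.072)).astype(int); rect(t,n+' tape',(h[0]>20)&(h[0]<35)&(h[1]>180),(u-20,v-20,u+20,v+20),.072)
E
```

```text
t30.85 pos [ 0.5408 -0.0516  0.3125] yaw 71.94 q [-0.19 -0.05  1.49 -0.    1.7   0.13] F [-0.1 -0.2 -0.1] w 1.001 g 0.0
317 77
roof px [317.  75.] rect [640.   25.5] centroid [640.1  25.5] size [53.2 76.6] yaw 89.4 area 3847
span [229.   8.]
tape [224. 206.]
span px [222.  12.] rect [560.5 123.6] centroid [548.6 121.9] size [ 29.1 138.7] yaw 179.9 area 2209
top roof px [237. 175.] rect [619.9  22.6] centroid [619.5  23.6] size [13.7 29.8] yaw 89.7 area 373
top tape px [280. 226.] rect [475.4 -99.6] centroid [474.5 -98.7] size [27.4 52.2] yaw 179.4 area 1264
side roof px [280. 173.] rect [641.3  13.1] centroid [641.    7.8] size [42.8 56.4] yaw 84.7 area 1716
side tape px [228. 202.] rect [ 475.7 -112.2] centroid [ 475.6 -110.6] size [26.8 36.7] yaw 176.3 area 660
```

Request:
servo_tool:
  increments: [-0.1,0,0,0,0,0,1,-0.2,0,0,0,0,0,1,-0.3,0,0,0,0,0,1,-0.4,0,0,0,0,0,1,-0.5,0,0,0,0,0,1,-0.6,0,0,0,0,0,1,-0.6,0,0,0,0,0,1]

```text
clock: 31.88
tool_pos: [0.4468, -0.3378, 0.3055]
ee_rot: [0.81, 0.587, -0.001, -0.002]
ft_force: [0.2, 1.3, -0.7]
gripper_width: 1.001
gripper_force: 0.0
```

```bash
python3 - <<'E'
from h import *
st(); t=cam('top'); h=hsv(t)
def bx(p,r):
    u,v=proj(t,p).astype(int); return (u-r,v-r,u+r,v+r)
rect(t,'roof',(h[0]>40)&(h[0]<100)&(h[1]>60),bx((.641,.023,.084),22),.084)
rect(t,'tape',(h[0]>20)&(h[0]<35)&(h[1]>180),bx((.475,-.099,.072),20),.072)
rect(t,'span',(h[1]<50)&(h[2]>150),bx((.564,.123,.108),32),.108)
rect(t,'house',(h[1]<60)&(h[2]>130),bx((.668,-.076,.07),24),.07)
rect(t,'rp',(h[1]<60)&(h[2]>100),bx((.614,.123,.086),20),.086)
E
```

```text
t31.88 pos [ 0.4468 -0.3378  0.3055] yaw 71.86 q [-0.74  0.01  1.44 -0.    1.7  -0.42] F [ 0.2  1.3 -0.7] w 1.001 g 0.0
roof px [236. 168.] rect [640.2  26.6] centroid [640.3  26.5] size [54.3 73.5] yaw 89.7 area 3969
tape px [280. 226.] rect [475.4 -99.6] centroid [474.5 -98.7] size [27.4 52.2] yaw 179.4 area 1264
span px [200. 194.] rect [562.7 124.7] centroid [561.2 124.6] size [ 30.3 146.4] yaw 179.5 area 4009
house px [271. 160.] rect [668.8 -75.5] centroid [668.8 -75.7] size [62.3 99.3] yaw 176.8 area 5601
rp px [200. 183.] rect [600.1 123.4] centroid [600.  125.6] size [40.2 83. ] yaw 178.3 area 2684
```

```bash
python3 -c "
from workcell import manip; print(manip.job_done())"
```

```text
the job is handed in; nothing more can be done
None
```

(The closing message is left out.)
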